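# Set the lattice gauge to its index and cam-lock it while holding the jaw

### The job

Set the wooden lattice gauge: swing the brass hasp off the jaw's catch pin and well out to the side, then take the black knob of the cam lever and draw the sprung jaw along the track until its pointer meets the steel index, lever still open. While holding the jaw there, swing the lever fully closed, and finish still gripping the knob with the jaw on the index and the lever closed: do not let go, the program ends while holding. Never close the lever away from the index, and leave the navy frame, the spacer block and the hammer where they lie.

Things in the scene. Friction and masses are not known exactly. Their poses are not given: they have to be found in the camera images.
- track: the gauge's fixed wooden slide track, 400 x 80 mm, top face 20 mm above the table; origin under its middle, x along the track (the jaw is drawn to +x), y across it, z up. A fixed beech jaw, 50 mm high, stands at its +x end
- jaw: the sliding beech jaw: block 60 (along) x 52 x 22 mm, top 42 mm above the table, with a caliper arm out to -y (50 mm high); a tail at its -x end carries the 8 mm catch pin (55 mm behind the jaw's middle, top 46 mm above the table). Origin at table height under the block's middle, axes as the track's. It slides 0 to 150 mm along the track's +x from its home; a spring pulls it back home with 3 N at home rising to 5.5 N at 130 mm, so it returns if let go
- jaw_pointer (a point): tip of the small steel pointer at the middle of the jaw block's +y side (level along the track with the lever's pivot), 22 mm above the table
- index_tip (a point): tip of the steel index on the +y edge of the track: a fixed steel block 20 mm wide along the track, reaching 19 mm out beyond the edge, 24 mm high, with a point towards the jaw, 22 mm above the table; axes as the track's. The jaw is at the length mark when the pointer tip and this tip have the same place along the track (they pass 1.5 mm apart sideways). The index lies 50 to 110 mm ahead of the pointer at the start
- lever (a joint): cam lever on top of the jaw, turning about an upright pivot at the jaw's middle: 0 open, up to 1.4 rad closed against its stop (anticlockwise from above). The lever arm points from the pivot at an angle of (value - 0.7) rad from the track's +x, towards its +y: it lies 0.7 rad to the -y side when open and 0.7 rad to the +y side when closed. Light friction (0.08 N m), stays where left, starts between 0 and 0.2
- lever_knob (a point): middle (half-way up) of the upright black round knob at the lever's end, 18 mm diameter, 40 mm high, from 54 to 94 mm above the table (the lever arm below it is 7 mm thick, top at 54 mm). 50 mm from the pivot; it spins freely on the lever, so the gripper need not turn with the lever. Drawing the knob draws the jaw along
- lever_pivot (a point): point on the lever's pivot axis at the knob's mid-height, 74 mm above the table; moves with the jaw
- hasp (a joint): brass hasp, a flat hooked strap 10 mm wide turning about an upright pin at the track's -x end: 0 to 0.05 hooked round the jaw's catch pin (it then blocks the jaw), up to 1.5 rad swung off, out to the track's +y side (anticlockwise from above). Light friction (0.04 N m), stays where left
- hasp_peg (a point): middle (half-way up) of the upright round brass peg on the hasp, 13 mm diameter, 41 mm high, from 41 to 82 mm above the table, 45 mm from the hasp's pivot; fixed to the strap. The catch pin is 25 mm further along +x
- hasp_pivot (a point): point on the hasp's upright pivot axis, 62 mm above the table, fixed on the track; when hooked the strap points along the track's +x
- frame_mid (a point): centre of the navy plastic cubic frame, 70 mm edge, loose on the far (-y) side of the track; leave alone
- spacer_mid (a point): centre of the loose aluminium spacer block, 50 x 30 x 20 mm, near the track's +y side; leave alone
- hammer_grip (a point): grip of the small brass hammer lying beyond the track's -y side, 190 mm long; leave alone
Mind the look-alikes: they are no part of the job. Of the things shaped like the part that bears index_tip, the bare steel one is meant.

How it is judged (in metres and radians):
On the way, in this order (a step that is already met when the one before it is completed fails the run):
1. the hasp is swung off the catch pin and out to the side (over 0.75 rad) with the jaw still at home (value of joint hasp above 0.75 rad and distance of jaw from where it was at the start of the episode below 0.02 m), for 0.1 s.
2. the jaw is held with its pointer within 5 mm of the index, the lever still open (under 0.5 rad) (x of jaw_pointer in the frame of index_tip between -0.005 and 0.005 m and value of joint lever below 0.5 rad), for 0.2 s.
3. the lever is closed (over 1.25 rad) while the jaw is held within 5 mm of the index (x of jaw_pointer in the frame of index_tip between -0.005 and 0.005 m and value of joint lever above 1.25 rad and contact force between the fingers and jaw above 1.5 N), for 0.2 s.
At the end, for the whole second after the job is handed in: The fingers still hold the jaw by its lever knob (over 1.5 N), the pointer within 5 mm of the index along the track and at rest, the lever closed to over 1.25 of 1.4 rad, the hasp swung off by over 0.75 rad (all of step 3 and value of joint hasp above 0.75 rad and linear speed of jaw below 0.02 m/s); the arm keeps its last pose, push and grip.
It fails at once if the lever is closed (over 1.1 rad) with the pointer more than 12 mm off the index (value of joint lever above 1.1 rad and (x of jaw_pointer in the frame of index_tip above 0.012 m or x of jaw_pointer in the frame of index_tip below -0.012 m)).
It fails at once if the frame, the spacer block or the hammer is moved more than 30 mm (distance of any of frame_mid, spacer_mid, hammer_grip from where it was at the start of the episode above 0.03 m).
It also fails if it takes over 50 s, if anything falls off the work surface, if the arm or the gripper's body presses on something with over 40 N, if the wrist force passes 120 N, or if a joint passes its speed limit or range.

### The arm

A 7-joint arm with a two-finger parallel gripper is mounted at the origin on the work surface. World frame = base frame: x ahead of the robot, y to its left, z up, the work surface at z = 0. Lengths are in mm, angles in rad, forces in N, time in s.
With the tool pointing down it reaches from about 400 to 850 mm from the base axis. Payload 4.5 kg.
Tool frame: the origin (TCP) lies at the very end of the fingers, on their centre line; the grasp point (between the pads) lies 19 mm behind it; y points along the fingers, x is the direction in which the jaws open and shut, and the axes are right-handed (so a half turn about y gives the same grasp; the last joint's range is limited). The gripper opens to 85 mm and grips with 20 to 120 N. Pads are 22 mm wide; open, the fingers measure 114 mm over their backs; the gripper's body (76 mm by 85 mm) begins 54 mm behind the grasp point. The pads swing forward as they close: fully open they stand 13 mm farther back than shut.
Start: joints at [0.034, 0.689, -0.195, 1.565, 0.157, 0.902, -0.215], TCP at [625.023, 0.026, 231.317] pointing down, gripper open.
Joint ranges: [-3.01, 3.01], [-0.46, 2.08], [-1.47, 1.51], [0.13, 2.56], [-1, 4.14], [0.04, 2.09], [-2.66, 2.66]. Speed limits (rad/s): [2.57, 2.57, 3.14, 3.14, 3.14, 3.14, 3.14].

### API

Orientations are given as [roll, pitch, yaw] about the fixed x, y, z axes, in that order (R = Rz(yaw) Ry(pitch) Rx(roll)).
In Python, from station import arm gives the robot as it stands.
- The arm moves only by the tool step_arm, never from a script. Its argument "steps" is text: rows parted by semicolons, each of 6 numbers parted by spaces: the shift along the tool's x, y, z in mm, then the turn, a rotation vector about the tool's x, y, z in degrees. In form: dx dy dz wx wy wz; .... A call has 1 to 20 rows; each row shifts and turns the commanded pose from where the row before left it, along the tool's axes as they then stand; what a row does not reach is not made up. A row lasts 1/10 s, in which the tool goes at most 50 mm and 8.59 degrees, less where a joint would pass 70% of its speed; a pose out of reach is approached as far as the arm can. A call with a gripper value outside its range is refused whole. "jaw" is the closure, from -1 (fully open) to 1 (shut), so that 0 is half open, set as the call begins (left out, the last holds). The fingers move at their own pace and stop on an object; "squeeze" is the grip in N (left out, the last holds). Time passes only in rows, so rows that do not move let the fingers close. It gives the time, the measured TCP pose, the force and the opening at its end, in the units of the state.
- arm.get_obs(): the state, without advancing time (a new reading comes with each control period).
- arm.snapshot(name): name is "scene" or "side" or "wrist"; returns a dict with "color" (400x640x3 uint8, red, green, blue), "K" (3x3 intrinsics, pixels), "dist_coeffs" ([k1, k2, p1, p2, k3] as OpenCV has them; the pictures are not rectified), "extrinsics" (4x4, takes a point from camera to world coordinates). Camera axes: x right, y down, z forward; pixel columns grow to the right and rows downward; lengths in mm; the calibration is good to about 2 mm. A picture is of the moment at which its call begins. There is no depth.
- arm.sign_off(): hands the job in, once; it reports no verdict.
The state is a dict: "time": time; "qpos": joint angles; "qd": joint speeds; "joint_efforts": joint torques, N m; "tcp_pos": TCP position; "eef_rot": TCP orientation; "wrist_force": force on the tool from outside, world axes, zero at the start; "ft_torque": the same for the moment, N m; "opening": finger opening in mm.
Only numpy, scipy, OpenCV 4.12 (cv2) and the standard library are available. Lean on these libraries where they do the work, as an engineer would, in place of code of your own. Each camera call takes 0.05 s, during which the arm holds its last target. There are 200 camera calls.

## Working session

There is one attempt and no reset: what is moved stays moved. The work goes in short steps, Python scripts to look and compute and a tool call to move; the robot and the scene stay as the last step left them, time stands still between calls to the robot, and variables do not carry over. Pictures are saved under pics/ and viewed, about 8 in all and at most 12, crops included, and the job is handed in when it is done.

Besides the shell and the picture viewer there is one more tool, called as name(argument=value, ...) on one line, values as JSON. step_arm: Moves the arm, as the interface text tells. Its arguments: {"type":"object","properties":{"steps":{"type":"string"},"jaw":{"type":"number"},"squeeze":{"type":"number"}},"required":["steps"]}

```bash
mkdir -p pics; cat > h.py <<'E'
import numpy as np, cv2
from station import arm
def snap(n,save=None):
    s=arm.snapshot(n)
    if save: cv2.imwrite('pics/'+save+'.png',s['color'][...,::-1])
    return s
def ray(s,px):
    p=cv2.undistortPoints(np.array([[px]],float),np.array(s['K'],float),np.array(s['dist_coeffs'],float))[0,0]
    E=np.array(s['extrinsics']); return E[:3,3],E[:3,:3]@np.array([p[0],p[1],1.])
def onz(s,px,z):
    o,d=ray(s,px); return o+d*(z-o[2])/d[2]
def tri(*r):
    A=np.zeros((3,3));b=np.zeros(3)
    for o,d in r:
        d=d/np.linalg.norm(d);P=np.eye(3)-np.outer(d,d);A+=P;b+=P@o
    x=np.linalg.solve(A,b); return x,[np.linalg.norm((np.eye(3)-np.outer(d,d)/(d@d))@(x-o)) for o,d in r]
def proj(s,X):
    E=np.linalg.inv(np.array(s['extrinsics'])); rv=cv2.Rodrigues(E[:3,:3])[0]
    return cv2.projectPoints(np.array(X,float).reshape(-1,1,3),rv,E[:3,3],np.array(s['K'],float),np.array(s['dist_coeffs'],float))[0][:,0]
E
python3 - <<'E'
from h import *
for n in ('scene','side','wrist'):
    s=snap(n,n+'0'); print(n,np.round(s['extrinsics'],3).tolist(),np.round(s['K'],1).tolist())
o=arm.get_obs();print(o)
E
```

```text
scene [[-0.349, 0.791, -0.502, 1193.74], [0.937, 0.288, -0.198, 283.281], [-0.012, -0.539, -0.842, 1034.677], [0.0, 0.0, 0.0, 1.0]] [[513.4, 0.0, 308.5], [0.0, 513.4, 199.2], [0.0, 0.0, 1.0]]
side [[-0.91, -0.325, 0.257, 374.054], [-0.415, 0.695, -0.587, 625.555], [0.012, -0.641, -0.768, 825.273], [0.0, 0.0, 0.0, 1.0]] [[512.8, 0.0, 315.9], [0.0, 512.8, 191.1], [0.0, 0.0, 1.0]]
wrist [[1.0, 0.002, -0.002, 624.718], [0.001, -0.949, -0.317, 81.278], [-0.003, 0.317, -0.949, 372.648], [0.0, 0.0, 0.0, 1.0]] [[353.0, 0.0, 310.9], [0.0, 353.0, 197.4], [0.0, 0.0, 1.0]]
{'time': 0.15, 'qpos': array([ 0.03377936,  0.68980541, -0.19455519,  1.56607553,  0.15730887,
        0.9025092 , -0.21510989]), 'qd': array([-0.00087268, -0.00501613, -0.00076274, -0.0035798 ,  0.00024269,
       -0.00080468, -0.00133851]), 'joint_efforts': array([-6.29315091e-04, -5.39936972e+01, -1.26815826e+00, -1.58719003e+01,
        9.24438267e-03,  6.49630194e-03,  1.79077297e-06]), 'tcp_pos': array([ 6.24515845e+02, -1.05904215e-02,  2.30668082e+02]), 'eef_rot': array([-1.57088800e+00,  1.40220311e-03,  9.93585980e-05]), 'wrist_force': array([ 0.07510757,  0.24084679, -0.33272986]), 'ft_torque': array([-0.02109221, -0.07121403,  0.0059961 ]), 'opening': 85.40630880817642}
```

View pics/scene0.png

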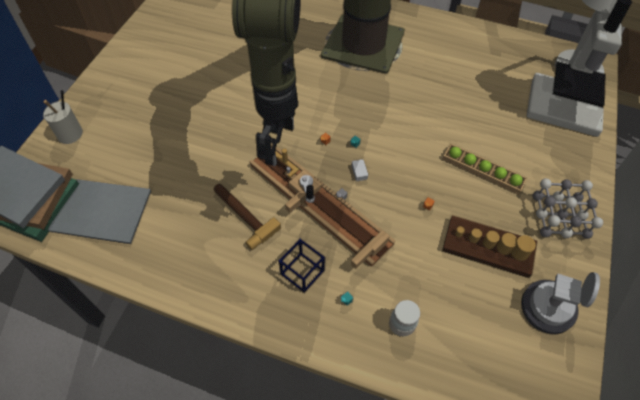

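View pics/side0.png

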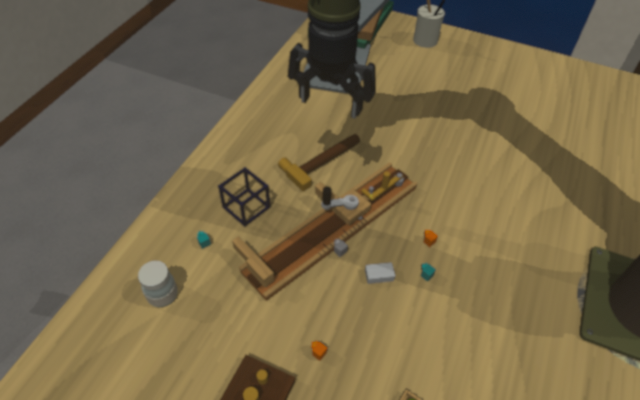

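View pics/wrist0.png

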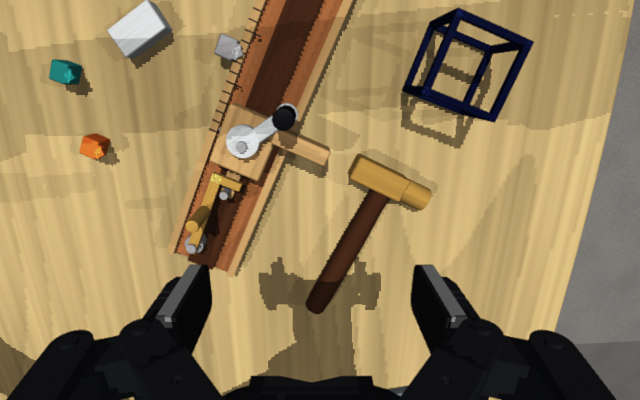

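Wrist view: the hasp pivot is near (195,245), the peg near (195,225), the lever pivot near (241,145) and the black knob top near (284,117). The steel index is near (228,47) and the spacer near (140,28). I'll zoom in once to measure.

```bash
python3 - <<'E'
import cv2
i=cv2.imread('pics/wrist0.png'); cv2.imwrite('pics/c1.png',cv2.resize(i[20:275,150:350],None,fx=2.35*1.0,fy=2.35,interpolation=cv2.INTER_CUBIC)) 
a=cv2.imread('pics/scene0.png')[110:270,230:400]; b=cv2.imread('pics/side0.png')[150:300,230:420]
cv2.imwrite('pics/c2.png',cv2.hconcat([cv2.resize(a,(400,376)),cv2.resize(b,(400*1,316)).copy() if 0 else cv2.resize(b,(400,376))]))
E
```

```text
(no output)
```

View pics/c1.png

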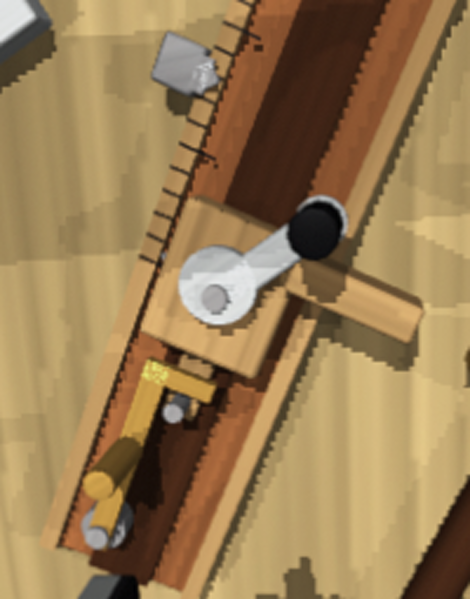

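The crop shows the hasp peg top at (98,485), the catch pin top at (174,411) and the knob top at (315,231). The index point is near (217,85) and the pointer near (163,258). The track's +y edge runs from (45,545) to about (245,0).

```bash
python3 - <<'E'
from h import *
s=snap('wrist')
f=lambda u,v,z: onz(s,(150+u/2.35,20+v/2.35),z)
L=f(45,545,20),f(240,12,20); R=f(190,597,20),f(455,10,20)
for a,b in (L,R): print(np.round(a),np.round(b),np.arctan2(*(b-a)[[1,0]]))
a=np.arctan2(*(L[1]-L[0])[[1,0]]); ex=np.array([np.cos(a),np.sin(a)]);ey=np.array([-ex[1],ex[0]])
print('width',(L[0]-R[0])[:2]@ey)
for n,u,v,z in [('peg',98,485,82),('hpiv',97,533,62),('hpiv50',97,533,46),('cpin',174,411,46),('knob',315,231,94),('lpiv',215,298,60),('ptr',163,258,22),('tip',217,85,22)]:
    p=f(u,v,z); q=p[:2]-L[0][:2]; print(n,np.round(p[:2],1),'track',np.round([q@ex,q@ey],1))
for n,u,v in [('sp',14,28),]: print(n,np.round(f(u,v,20)))
E
```

```text
[ 465. -101.   20.] [570. 130.  20.] 1.1445091340340043
[ 533. -129.   20.] [654. 131.  20.] 1.1342596256173312
width 73.24650113375648
peg [516.9 -43.4] track [ 74.3 -23.6]
hpiv [506.6 -73.7] track [ 42.4 -26.8]
hpiv50 [500.5 -81.7] track [ 32.7 -24.6]
cpin [539.1 -25.3] track [100.  -36.4]
knob [603.2  53.1] track [197.8 -62.3]
lpiv [561.9  24.6] track [154.8 -36.5]
ptr [533.2  34.7] track [152.2  -6.2]
tip [559.8 103.2] track [225.5  -2.1]
sp [479. 126.  20.]
```

step_arm(steps="-27 0 -11 0 0 0;-27 0 -11 0 0 0;-27 0 -11 0 0 0;-26.5 0 -10.5 0 0 0;0 0 0 0 -8.2 0;0 0 0 0 -8.2 0;0 0 0 0 -8.2 0;0 0 0 0 -8.2 0;0 0 0 0 -8.2 0;0 0 0 0 -8.2 0;0 0 0 0 -8.2 0;0 0 0 0 -7.9 0;0 20 0 0 0 0;0 20 0 0 0 0;0 20 0 0 0 0;0 20 0 0 0 0;0 15 0 0 0 0;0 0 0 0 0 0;0 0 0 0 0 0", jaw=0)

```text
time: 2.1
tcp_pos: [517.6, -43.4, 136.4]
eef_rot: [-1.571, 0.0, 1.14]
wrist_force: [-0.1, -0.4, -0.3]
opening: 42.7
```

```bash
python3 - <<'E'
from h import *
s=snap('wrist','w1');o=arm.get_obs();print(o['time'],o['tcp_pos'],o['eef_rot'],o['opening'],o['qpos'].round(2))
t=o['tcp_pos']; print(proj(s,[t,[t[0],t[1],82],[516.9,-43.4,82],[516.9,-43.4,41]]))
E
```

```text
2.15 [518.01028771 -43.36194741 136.89048748] [-1.57168494e+00 -5.56813146e-04  1.13968800e+00] 42.78283445361585 [ 0.26  0.73 -0.44  1.96  0.55  0.57  0.59]
[[311.41237254 269.55249443]
 [311.32370058 223.1965396 ]
 [310.49592644 221.66563437]
 [310.58143987 199.72414168]]
```

View pics/w1.png

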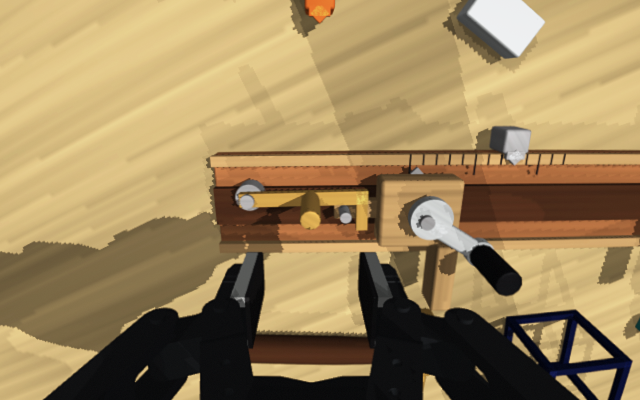

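The fingers are centred on the peg (top near (311,219)). Next I'll descend and grip it.

step_arm(steps="0 15 0.5 0 0 0;0 15 0.5 0 0 0;0 15 0 0 0 0;0 15 0 0 0 0;0 12 0 0 0 0;0 12 0 0 0 0;0 0 0 0 0 0;0 0 0 0 0 0")

```text
time: 2.95
tcp_pos: [516.8, -43.0, 52.5]
eef_rot: [-1.571, -0.0, 1.14]
wrist_force: [0.7, -0.1, 0.3]
opening: 42.9
```

step_arm(steps="0 0 0 0 0 0;0 0 0 0 0 0;0 0 0 0 0 0;0 0 0 0 0 0;0 0 0 0 0 0;0 0 0 0 0 0", jaw=1, squeeze=25)

```text
time: 3.55
tcp_pos: [516.8, -43.6, 52.9]
eef_rot: [-1.572, 0.0, 1.139]
wrist_force: [-0.3, -1.8, 6.4]
opening: 11.6
```

step_arm(steps="0 -3 0 0 0 0;-.2 0 4.5 0 0 0;-.7 0 4.5 0 0 0;-1.1 0 4.4 0 0 0;-1.5 0 4.2 0 0 0;-2 0 4.1 0 0 0;-2.3 0 3.8 0 0 0;-2.7 0 3.6 0 0 0;-3.1 0 3.3 0 0 0;-3.4 0 3 0 0 0;-3.7 0 2.6 0 0 0;-3.9 0 2.2 0 0 0;-4.1 0 1.8 0 0 0;0 0 0 0 0 0;0 0 0 0 0 0")

```text
time: 5.05
tcp_pos: [465.4, -49.3, 55.4]
eef_rot: [-1.569, -0.002, 1.143]
wrist_force: [0.5, 6.2, -14.6]
opening: 12.1
```

step_arm(steps="0 0 0 0 0 0;0 0 0 0 0 0;0 0 0 0 0 0;0 0 0 0 0 0;0 -15 0 0 0 0;0 -25 0 0 0 0;0 -25 0 0 0 0;0 -25 0 0 0 0;0 0 0 0 0 0", jaw=0)

```text
time: 5.95
tcp_pos: [468.1, -51.9, 148.0]
eef_rot: [-1.576, -0.002, 1.139]
wrist_force: [0.9, 0.0, -0.2]
opening: 42.6
```

```bash
python3 - <<'E'
from h import *
s=snap('wrist','w2');o=arm.get_obs();print(o['time'],o['tcp_pos'],o['eef_rot'],o['opening'])
cv2.imwrite('pics/w2c.png',cv2.resize(s['color'][60:310,200:640,::-1],None,fx=1.8,fy=1.8,interpolation=cv2.INTER_CUBIC))
E
```

```text
6.0 [467.31215655 -52.08116826 146.57795677] [-1.57394939e+00 -1.02756741e-03  1.13853012e+00] 42.48914878014878
```

View pics/w2c.png

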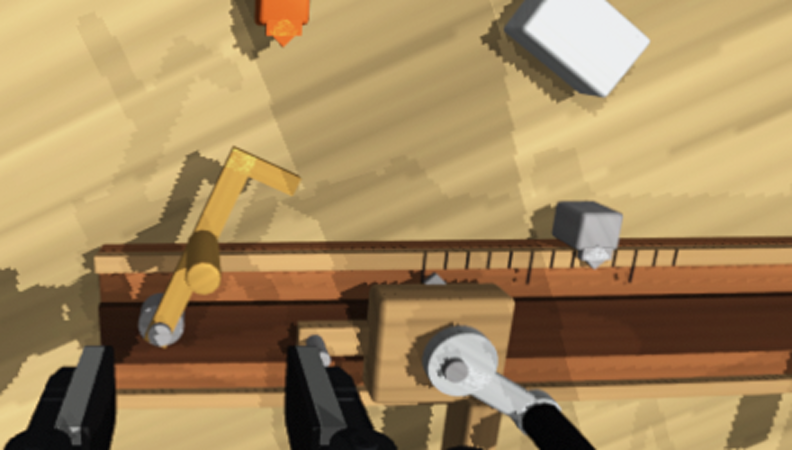

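The hasp is at about 1.1 rad and the jaw is still home. In this crop the pointer tip is near (433,276), the index tip near (597,268) and the knob base near (525,405).

```bash
python3 - <<'E'
from h import *
s=snap('wrist')
a=1.14;R=np.array([[np.cos(a),np.sin(a)],[-np.sin(a),np.cos(a)]])
f=lambda u,v,z: R@onz(s,(200+u/1.8,60+v/1.8),z)[:2]
o=R@arm.get_obs()['tcp_pos'][:2]; print('tcp',o)
for n,u,v,z in [('ptr',433,276,22),('tip',597,268,22),('cpin',318,343,46),('lpiv',455,370,60),('hp',161,337,50),('pegtop',204,276,82)]: print(n,f(u,v,z).round(1))
print('edge ang',(f(100,255,20)-f(790,243,20)))
print('knob old',R@[603.2,53.1])
s2=dict(s);E=np.array(s['extrinsics']);E[:3,3]+=np.array([518.01,-43.36,136.9])-arm.get_obs()['tcp_pos'];s2['extrinsics']=E
print('knob w1',R@onz(s2,(509,284),94)[:2], 'ptr',R@onz(s2,(417,169.5),22)[:2],'tip',R@onz(s2,(514,163),22)[:2])
E
```

```text
tcp [ 147.5148692  -445.68146924]
ptr [ 253.6 -467.9]
tip [ 329.9 -464.2]
cpin [ 198.3 -489. ]
lpiv [ 252.7 -494.5]
hp [ 131.8 -484. ]
pegtop [ 149.4 -444.5]
edge ang [-322.24660873   -5.54177159]
knob old [ 300.14144343 -525.9134567 ]
knob w1 [ 300.07078836 -526.81681742] ptr [ 257.38474587 -472.13271465] tip [ 331.83143984 -466.78627941]
```

step_arm(steps="20 0 -10 0 0 0;20 0 -10 0 0 0;20 0 -10 0 0 0;20 0 -10 0 0 0;20 0 -10 0 0 0;20 0 -10 0 0 0;20 0 -10 0 0 0;12.5 0 -10 0 0 0;0 10 0 0 0 0;0 10 0 0 0 0;0 0 0 0 0 0;0 0 0 0 0 0")

```text
time: 7.25
tcp_pos: [601.4, 52.5, 124.3]
eef_rot: [-1.569, 0.002, 1.139]
wrist_force: [0.1, 0.3, 0.4]
opening: 43.0
```

```bash
python3 - <<'E'
from h import *
s=snap('wrist','w3');o=arm.get_obs();print(o['time'],o['tcp_pos'],o['eef_rot'],o['opening'])
t=o['tcp_pos'];print(proj(s,[[t[0],t[1],94],[t[0],t[1],54]]))
cv2.imwrite('pics/w3c.png',cv2.resize(s['color'][80:330,160:560,::-1],None,fx=2,fy=2,interpolation=cv2.INTER_CUBIC))
E
```

```text
7.3 [602.07711662  52.77806863 124.94149445] [-1.56999403e+00  1.15622342e-03  1.13925101e+00] 42.752746394440564
[[312.06326699 240.68027956]
 [312.02947725 214.00985402]]
```

View pics/w3c.png

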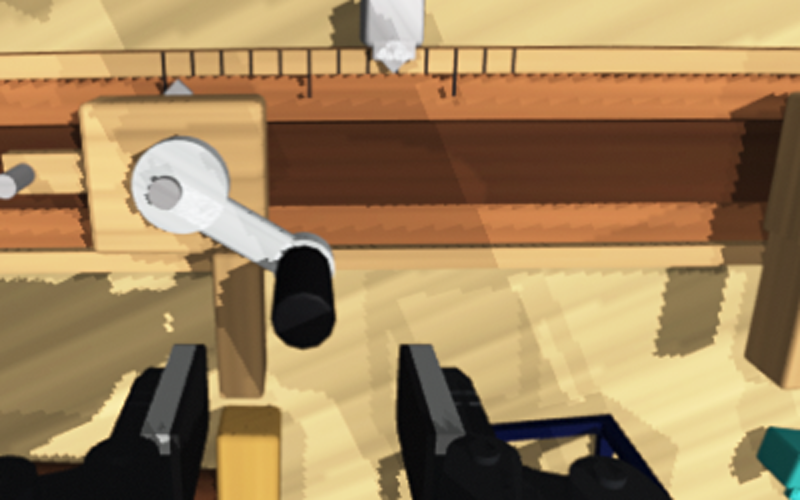

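Knob top centre is at full-image (312,240), exactly on the tool axis. The pointer tip is at crop (178,82) and the index tip at crop (394,70). Descending and gripping.

step_arm(steps="0 12 0 0 0 0;0 12 0 0 0 0;0 12 0 0 0 0;0 12 0 0 0 0;0 12 0 0 0 0;0 0 0 0 0 0;0 0 0 0 0 0")

```text
time: 8.0
tcp_pos: [602.7, 53.6, 64.9]
eef_rot: [-1.57, 0.0, 1.14]
wrist_force: [0.2, 0.6, -0.2]
opening: 42.6
```

step_arm(steps="0 0 0 0 0 0;0 0 0 0 0 0;0 0 0 0 0 0;0 0 0 0 0 0;0 0 0 0 0 0;0 0 0 0 0 0", jaw=1, squeeze=50)

```text
time: 8.6
tcp_pos: [603.0, 52.9, 65.9]
eef_rot: [-1.572, 0.001, 1.139]
wrist_force: [-2.2, -1.7, 5.3]
opening: 16.5
```

```bash
python3 - <<'E'
from h import *
s=snap('wrist','w4');o=arm.get_obs();print(o['time'],o['tcp_pos'],o['eef_rot'],o['opening'],o['wrist_force'])
a=1.14;R=np.array([[np.cos(a),np.sin(a)],[-np.sin(a),np.cos(a)]])
E=np.array(s['extrinsics']);E[:3,3]+=np.array([602.08,52.78,124.94])-o['tcp_pos'];s['extrinsics']=E
f=lambda u,v,z: R@onz(s,(160+u/2,80+v/2),z)[:2]
print('ptr',f(178,82,22),'tip',f(394,70,22),'tcp',R@o['tcp_pos'][:2],'edge',f(0,51,20)-f(800,48,20))
E
```

```text
8.65 [602.96703057  52.87893021  65.93110724] [-1.57157583e+00  7.54910883e-04  1.13928286e+00] 16.472104848301512 [-1.89407065 -2.255584    4.85519466]
ptr [ 256.80478115 -470.07520779] tip [ 330.61309708 -466.05268269] tcp [ 299.84328526 -525.7940904 ] edge [-277.94116498   -2.33291461]
```

step_arm(steps="3 0 0 0 0 0;6 0 0 0 0 0;6 0 0.1 0 0 0;6 0 0 0 0 0;6 0 0.1 0 0 0;6 0 0 0 0 0;6 0 0.1 0 0 0;6 0 0 0 0 0;6 0 0.1 0 0 0;6 0 0.1 0 0 0;6 0 0 0 0 0;6 0 0.1 0 0 0;4 0 0 0 0 0;0 0 0 0 0 0;0 0 0 0 0 0")

```text
time: 10.15
tcp_pos: [632.6, 119.3, 65.9]
eef_rot: [-1.571, 0.002, 1.139]
wrist_force: [-1.7, -2.9, 5.9]
opening: 16.6
```

```bash
python3 - <<'E'
from h import *
s=snap('wrist','w5');o=arm.get_obs();print(o['time'],o['tcp_pos'],o['eef_rot'],o['opening'],o['wrist_force'])
p=proj(s,[[*(np.array([[np.cos(1.148),-np.sin(1.148)],[np.sin(1.148),np.cos(1.148)]])@[330.6,-466]),22]])[0];print(p)
cv2.imwrite('pics/w5c.png',cv2.resize(s['color'][50:200,180:380,::-1],None,fx=4,fy=4,interpolation=cv2.INTER_CUBIC))
E
```

```text
10.2 [632.56086819 119.20231626  65.91739554] [-1.57107452  0.00159444  1.13925349] 16.97142892274104 [-1.97384491 -3.63453336  6.2441079 ]
[237.7312989  120.49554368]
```

View pics/w5c.png

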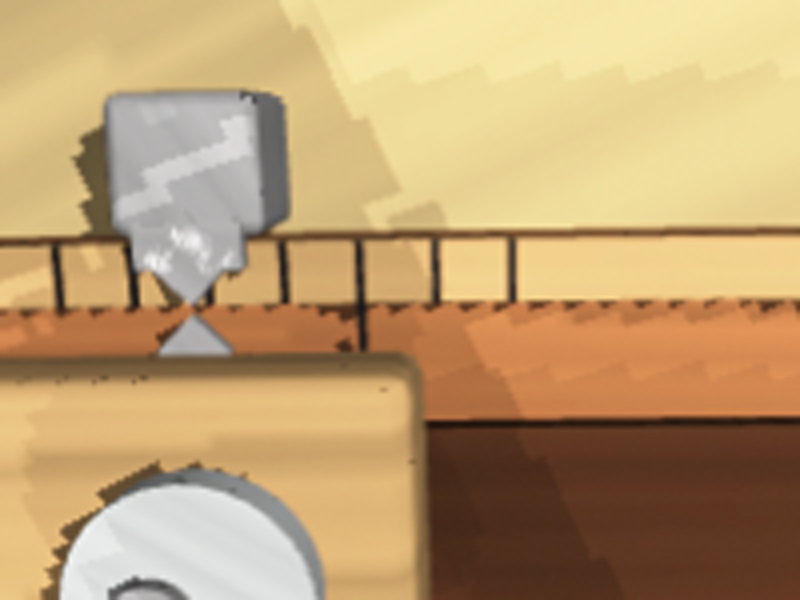

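Pointer (194,316) and index tip (193,303) are aligned to well under 1 mm. I'll hold, then swing partway (to about 0.95 rad) and recheck.

step_arm(steps="0 0 0 0 0 0;0 0 0 0 0 0;2.9 0 5.3 0 0 0;2.3 0 5.5 0 0 0;1.6 0 5.8 0 0 0;0.9 0 5.9 0 0 0;0.2 0 6 0 0 0;-0.6 0 6 0 0 0;-1 0 4.9 0 0 0;0 0 0 0 0 0;0 0 0 0 0 0;0 0 0 0 0 0")

```text
time: 11.4
tcp_pos: [599.8, 140.2, 65.9]
eef_rot: [-1.572, 0.003, 1.139]
wrist_force: [-1.1, -4.6, 7.6]
opening: 16.5
```

```bash
python3 - <<'E'
from h import *
s=snap('wrist','w6');o=arm.get_obs();print(o['time'],o['tcp_pos'],o['eef_rot'],o['opening'],o['wrist_force'])
cv2.imwrite('pics/w6c.png',cv2.resize(s['color'][80:280,170:370,::-1],None,fx=3,fy=3,interpolation=cv2.INTER_CUBIC))
E
```

```text
11.45 [599.78718933 140.22146708  65.86972381] [-1.57215097  0.00274736  1.1385029 ] 16.368585265187832 [-1.05877798 -5.26874011  7.54346732]
```

View pics/w6c.png

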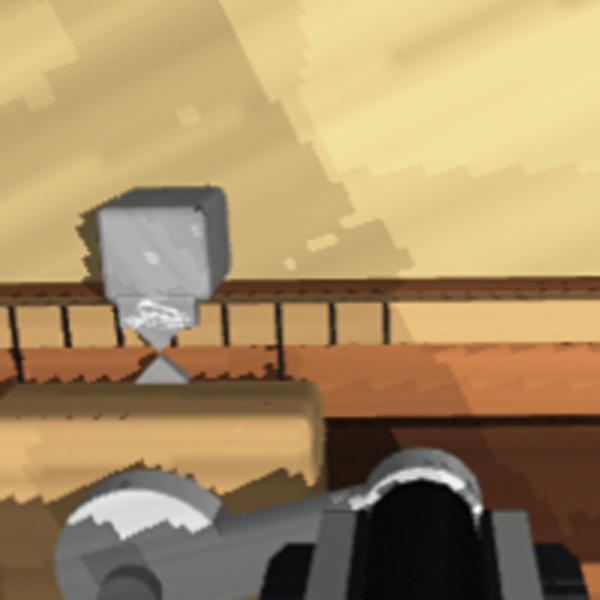

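Still aligned (162 vs 161). From the chord the lever is near 0.95 rad, so I'll finish the arc to about 1.36 rad.

step_arm(steps="-0.7 0 2.4 0 0 0;-0.8 0 2.4 0 0 0;-1 0 2.3 0 0 0;-1 0 2.3 0 0 0;-1.3 0 2.4 0 0 0;-1.4 0 2.4 0 0 0;-1.5 0 2.1 0 0 0;-1.4 0 2.0 0 0 0;0 0 0 0 0 0;0 0 0 0 0 0;0 0 0 0 0 0")

```text
time: 12.55
tcp_pos: [580.7, 139.6, 65.9]
eef_rot: [-1.574, 0.001, 1.138]
wrist_force: [2.0, -5.7, 5.9]
opening: 16.5
```

```bash
python3 - <<'E'
from h import *
s=snap('wrist','w7');t=snap('scene','s7');o=arm.get_obs();print(o['time'],o['tcp_pos'],o['eef_rot'],o['opening'],o['wrist_force'])
d=(o['tcp_pos']-[632.56,119.2,65.9])[:2];a=1.14;dx=d@[np.cos(a),np.sin(a)];dy=d@[-np.sin(a),np.cos(a)]
h=np.arcsin(np.hypot(dx,dy)/100);m=np.arctan2(dy,dx)-np.pi/2;print('phi',m-h,m+h,'lever',m+h+.7-.008)
cv2.imwrite('pics/w7c.png',cv2.resize(s['color'][60:310,160:480,::-1],None,fx=2.4,fy=2.4,interpolation=cv2.INTER_CUBIC))
E
```

```text
12.65 [580.7358768  139.59392328  65.90843856] [-1.57406571e+00  1.17354793e-03  1.13796190e+00] 16.432163042013393 [ 1.8256776  -5.64003995  4.95191919]
phi -0.5347915508769364 0.6465656156073668 lever 1.3385656156073669
```

View pics/w7c.png

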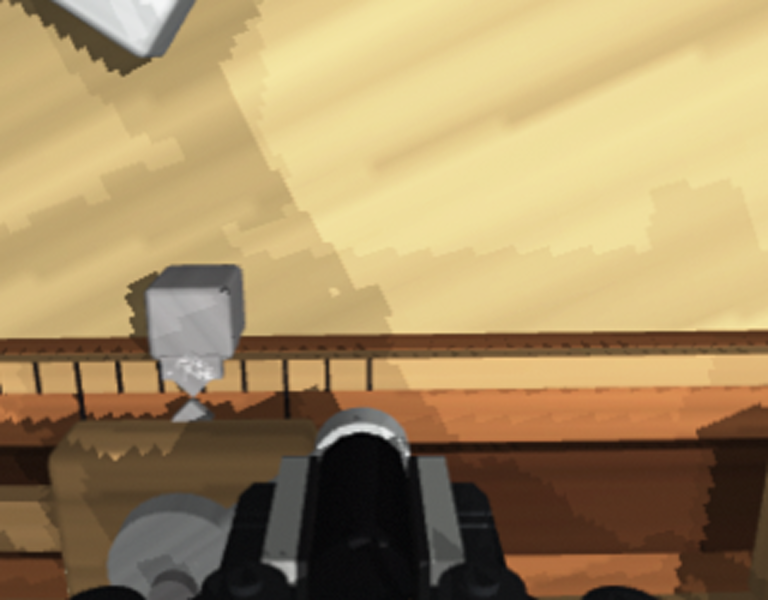

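Aligned (192 vs 190, under 1 mm) with the lever near 1.34. A small nudge will add margin, then I'll check again.

step_arm(steps="-0.5 0 0.6 0 0 0;-0.4 0 0.6 0 0 0;0 0 0 0 0 0;0 0 0 0 0 0;0 0 0 0 0 0;0 0 0 0 0 0;0 0 0 0 0 0;0 0 0 0 0 0")

```text
time: 13.45
tcp_pos: [579.7, 139.3, 65.9]
eef_rot: [-1.575, 0.001, 1.138]
wrist_force: [2.9, -5.1, 4.2]
opening: 16.4
```

```bash
python3 - <<'E'
from h import *
s=snap('wrist','w8');o=arm.get_obs();print(o['time'],o['tcp_pos'],o['opening'],o['wrist_force'])
d=(o['tcp_pos']-[632.56,119.2,65.9])[:2];a=1.14;dx=d@[np.cos(a),np.sin(a)];dy=d@[-np.sin(a),np.cos(a)]
h=np.arcsin(np.hypot(dx,dy)/100);m=np.arctan2(dy,dx)-np.pi/2;print('lever',m+h+.7-.008)
t=snap('side')['color'][150:300,230:420,::-1]
w=cv2.resize(s['color'][190:250,200:280,::-1],(400,300),interpolation=cv2.INTER_CUBIC)
cv2.imwrite('pics/w8c.png',cv2.hconcat([w,cv2.resize(t,(380,300))]))
E
```

```text
13.5 [579.73444715 139.2570956   65.93399247] 16.302898440841222 [ 3.00935354 -5.45833778  5.60291936]
lever 1.3604192199200718
```

View pics/w8c.png

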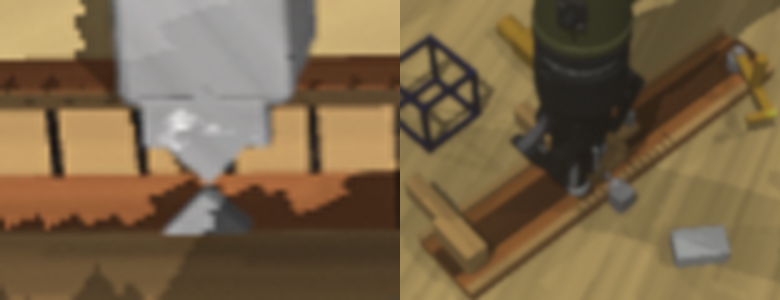

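The pointer and index tips coincide (both near x = 210). The hasp is well out, and the frame, spacer and hammer haven't moved. Handing in while holding.

```bash
python3 -c "
from station import arm
print(arm.sign_off())"
```

```text
the job is handed in; nothing more can be done
None
```

The gauge is set and the job is handed in. The arm still grips the knob, with the jaw on the index and the lever closed. The program reported no verdict.

**What I did:** I swung the hasp out by its peg to about 1.1 rad. I then gripped the lever knob at 50 N and drew the jaw about 73 mm to the index with the lever still open. After holding it there, I swung the lever closed in two stages, checking the pointer between them.

**Last checks:**
- **Pointer:** under 1 mm from the index in the last wrist picture.
- **Lever:** about 1.36 rad, worked out from the arm's path and not measured directly. It stops just short of the 1.4 rad stop.
- **Grip:** finger opening 16.3 mm on the 18 mm knob, with a steady wrist force of about 8 N.
- **Hasp:** still well out to the side.
- **Loose objects:** frame, spacer and hammer look unmoved in the side picture. I judged this by eye.

The run took about 13.5 s of the 50 s allowed. No check failed. The only disagreement was in the track's direction, where early readings varied by 0.01–0.02 rad, so I set the final alignment from close-up wrist pictures.

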